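# Close the fume filter pot

## Robot

A 7-joint arm with a two-finger parallel gripper is mounted at the origin on the work surface. World frame = base frame: x ahead of the robot, y to its left, z up, the work surface at z = 0. Lengths are in m, angles in rad, forces in N, time in s.
With the tool pointing down it reaches from about 0.425 to 0.925 m from the base axis. Payload 6.8 kg.
Tool frame: the origin (TCP) lies between the finger pads; the fingertips stand r.tcp_to_tips ahead of it and the grasp point (between the pads) lies 3 mm ahead of it (r.tcp_to_tips is the distance from the TCP to the fingertips, in m); z points along the fingers, y is the line along which they close (so a half turn about z gives the same grasp; the last joint's range is limited). The gripper opens to 85 mm and grips with 20 to 120 N. Pads are 22 mm wide; open, the fingers measure 114 mm over their backs; the gripper's body (76 mm by 85 mm) begins 54 mm behind the grasp point. The pads swing forward as they close: fully open they stand 13 mm farther back than shut.
Start: joints at [-0.108, 0.477, 0.022, 1.555, -0.011, 1.109, -0.083], TCP at [0.675, 0, 0.253] pointing down, gripper open.
Joint ranges: [-2.96, 2.96], [-0.34, 2.1], [-1.41, 1.46], [0.24, 2.44], [-1.37, 4.51], [0.17, 1.92], [-2.96, 2.96]. Speed limits (rad/s): [2.39, 2.39, 3.14, 3.14, 3.14, 3.14, 3.14].

## Interface

Orientations are given as a rotation vector (axis times angle).
In Python, from bench import r gives the robot as it stands. The module is installed in compiled form; this text tells all that it offers.
- The arm moves only by the tool step_arm, never from a script. Its argument "moves" is a list of rows, each an object of numbers: "rx", "ry", "rz": the turn, a rotation vector about the tool's x, y, z in degrees; "dx", "dy", "dz": the shift along the tool's x, y, z in mm; "gripper": the opening, from -1 (shut) to 1 (fully open). In form: [{"rx": .., "ry": .., "rz": .., "dx": .., "dy": .., "dz": .., "gripper": ..}, ...]. A call has 1 to 20 rows; each row shifts and turns the commanded pose from where the row before left it, along the tool's axes as they then stand; what a row does not reach is not made up. A row lasts 1/8 s, in which the tool goes at most 62.5 mm and 10.7 degrees, less where a joint would pass 70% of its speed; a pose out of reach is approached as far as the arm can. A call is refused whole if a number of a shift passes 62.5 or a number of a turn 10.7, either way. A call with a gripper value outside its range is refused whole. The fingers move at their own pace and stop on an object; "grip_force" is the grip in N (left out, the last holds). Time passes only in rows, so rows that do not move let the fingers close. It gives the time, the measured TCP pose, the force, the opening and the grip force at its end, in the units of the state.
- r.get_obs(): the state, without advancing time (a new reading comes with each control period).
- r.grab_frame(name): name is "scene" or "side" or "wrist"; returns the picture (420x560x3 uint8, blue, green, red); there is no depth.
- r.camera_info(name): a dict with "mtx" (3x3 intrinsics, pixels), "rvec" (rotation vector, rad) and "tvec" (3), from world to camera coordinates, as OpenCV has them. Camera axes: x right, y down, z forward; pixel columns grow to the right and rows downward; lengths in m; the calibration is good to about 2 mm. A picture is of the moment at which its call begins: read the wrist's pose just before it. camera_info takes no time and is no camera call; for the wrist camera it gives the pose at the moment of the call.
- r.hand_in(): hands the job in; it is judged then, once.
The state is a dict: "clock": time; "joints": joint angles; "qvel": joint speeds; "tau": joint torques, N m; "tcp_pos": TCP position; "orientation": TCP orientation; "contact_force": force on the tool from outside, world axes, zero at the start; "moment": the same for the moment, N m; "grip_width": finger opening in m; "gripper_force": force on a finger pad.
Only numpy, scipy, OpenCV 4.12 (cv2) and the standard library are available. Lean on these libraries where they do the work, as an engineer would, in place of code of your own. Each camera call takes 0.05 s, during which the arm holds its last target. There are 200 camera calls.

## Task

Put the cover on the open filter pot so that the wing nut comes up through the slot and the cover sits flat and fully home on the rim; lower it, do not drop it. Then spin the wing nut down clockwise until it is snug on the cover, but not wrenched tight, let go, and leave everything else on the bench where it is.

Things in the scene. Friction and masses are not known exactly. Their poses are not given: they have to be found in the camera images.
- pot_rim (a point): Fixed filter pot of a fume extractor: open round steel can, 153 mm across, 75 mm tall, paper filter inside, a flat foot and a 44 mm pipe stub on one side. A stud at its centre carries the wing nut. This point is the centre of the mouth, level with the rim, on the stud's axis; z is up.
- nut_mid (a point): Steel wing nut on the pot's stud; it cannot come off. Its wings form a flat blade 10 mm thick, 56 mm wide, over a foot bar 64 x 12 mm, 7 mm high, and a hub 18 mm across. This point is on the stud's axis, 12 mm below the wing tips and 26 to 28 mm above the nut's underside (worn: it differs each time); x runs along the wings, y across the 10 mm thickness, z up.
- wing_nut (a joint): Angle the nut has been turned clockwise from above (tightening), rad; 0 is its highest position. It sinks 10 mm a turn, with light drag (0.04 N m), and stays where left. From its start (0 to 0.4) it meets a seated cover 3.6 to 5.2 rad further on (differs). From there the torque climbs steadily: 0.3 N m is snug, over 0.6 N m is too tight. The thread ends at 7.5.
- cover_mid (a point): Loose round aluminium cover, 168 mm across, about 0.25 kg, lying right way up: plate 4 mm thick, below it a skirt 12 mm deep (162 mm inside) that goes around the pot's rim. This point is the centre of the plate's underside, 12 mm above the skirt's lower edge; seated, it coincides with the centre of the pot's mouth. x points away from the handle, y along the slot, z up.
- cover_slot (a point): Centre of the slot through the middle of the cover, at the top of its cheeks, 5 mm above the plate's underside. The slot is 24 mm wide (along x) and about 72 mm long (along y); the wing nut passes through it only when its wings lie along the slot.
- cover_handle (a point): Centre of the grip bar of the cover's loop handle: steel bar 10 mm thick (along the cover's x), 64 mm long (along y), 16 mm high, 68 mm from the cover's centre towards its -x edge and 32 mm above the plate's underside. Axes as the cover's. The loop is 20 mm high inside.
- fire_brick: Bystander: white fire brick, 114 x 230 x 64 mm, at the far side. Origin at its underside.
- split_brick: Bystander: thin white fire brick, 114 x 200 x 32 mm, at the far side. Origin at its underside.
- torch: Bystander: brass gas torch with a bent copper tip, 240 mm long, 25 mm high, lying in the middle of the bench. Origin at its underside.
- striker: Bystander: steel spark lighter of bent wire with a small cup, 125 mm long, 14 mm high, lying near the robot. Origin at its underside.
- hammer: Bystander: hammer lying at the left side. Origin at its underside.
- brush: Bystander: brush lying at the right side. Origin at its underside.
- flux_tin: Bystander: steel tin, 70 mm across, 75 mm high, at the far right. Origin at its underside.
Things that resemble listed ones, but are neither listed nor needed, are in the scene too. Leave any black look-alike of the part that bears cover_mid alone. What is shaped like the part that bears pot_rim but turquoise is not meant.

How it is judged:
On the way:
1. the cover sits flat and fully home on the rim, with the wing nut above it not yet turned down (horizontal distance between cover_mid and pot_rim below 0.006 m and z of cover_mid in the frame of pot_rim between -0.003 and 0.0025 m and angle between cover_mid's own z axis and vertical below 0.035 rad and value of joint wing_nut below 2.5 rad), for 0.2 s.
At the end, for the whole second after the job is handed in: The cover is at rest flat on the rim (centred within 6 mm, plate within 2.5 mm of the rim, tilt under 0.035 rad) and the wing nut, released and still, presses on the cover with 8 to 90 N (horizontal distance between cover_mid and pot_rim below 0.006 m and z of cover_mid in the frame of pot_rim between -0.003 and 0.0025 m and angle between cover_mid's own z axis and vertical below 0.035 rad and contact force between wing_nut and cover between 8 and 90 N and linear speed of cover below 0.02 m/s and velocity of joint wing_nut below 0.1 rad/s); the robot touches nothing.
It fails at once if the cover is dropped or thrown (faster than 0.5 m/s while the fingers do not hold it) (contact force between the fingers and cover below 0.05 N and linear speed of cover above 0.5 m/s).
It fails at once if one of the other things on the bench is moved more than 40 mm (distance of any of fire_brick, split_brick, torch, striker, hammer, brush, flux_tin from where it was at the start of the episode above 0.04 m).
It also fails if it takes over 72 s, if anything falls off the work surface, if the arm or the gripper's body presses on something with over 40 N, if the wrist force passes 120 N, or if a joint passes its speed limit or range.

## Working session

There is one attempt and no reset: what is moved stays moved. The work goes in short steps, Python scripts to look and compute and a tool call to move; the robot and the scene stay as the last step left them, time stands still between calls to the robot, and variables do not carry over. Pictures are saved under pics/ and viewed, at most 10 in all, crops included, and the job is handed in when it is done.

Besides the shell and the picture viewer there is one more tool, called after "Request:" as a command line: name --argument value ..., lists and objects as JSON in quotes. step_arm: Moves the arm, as the interface text tells. Its arguments: {"type":"object","properties":{"moves":{"type":"array","items":{"type":"object","properties":{"rx":{"type":"number"},"ry":{"type":"number"},"rz":{"type":"number"},"dx":{"type":"number"},"dy":{"type":"number"},"dz":{"type":"number"},"gripper":{"type":"number"}}}},"grip_force":{"type":"number"}},"required":["moves"]}

```bash
mkdir -p pics; cat > h.py <<'E'
import numpy as np,cv2
from scipy.spatial.transform import Rotation as R
from bench import r
def cam(n):
    c=r.camera_info(n); return np.array(c["mtx"],float),R.from_rotvec(np.ravel(c["rvec"])).as_matrix(),np.ravel(c["tvec"])
def cast(c,uv,z):
    K,M,t=c; o=-M.T@t; d=M.T@np.linalg.inv(K)@np.array([uv[0],uv[1],1.]); return o+d*(z-o[2])/d[2]
def proj(c,p):
    K,M,t=c; q=K@(M@np.asarray(p,float)+t); return q[:2]/q[2]
E
python3 - <<'E'
from h import *
a=r.grab_frame("scene");b=r.grab_frame("side")
cv2.imwrite("pics/scene.png",a);cv2.imwrite("pics/side.png",b)
cv2.imwrite("pics/wrist.png",r.grab_frame("wrist"))
print(r.tcp_to_tips,r.get_obs())
for n in("scene","side","wrist"):
    K,M,t=cam(n);print(n,K[0,0],-M.T@t,M[2])
E
```

```text
0.022 {'clock': 0.15, 'joints': array([-0.10813293,  0.47764597,  0.0223697 ,  1.55616308, -0.0114987 ,
        1.10930711, -0.08312854]), 'qvel': array([-1.55193982e-03, -1.71860258e-03,  1.45341250e-05, -3.62149134e-03,
        1.29434843e-04,  4.39894580e-04,  3.00468023e-05]), 'tau': array([ 1.55385478e-03, -5.96924365e+01,  1.60940632e+00, -2.81490952e+01,
        1.26662746e-02,  6.56643446e-03,  5.58682734e-05]), 'tcp_pos': array([6.74599392e-01, 6.26768951e-06, 2.52551392e-01]), 'orientation': array([-2.22079741e+00, -2.22080390e+00,  1.66598098e-03]), 'contact_force': array([-0.04611936,  0.77324989, -0.28032186]), 'moment': array([-0.01896269,  0.06060625, -0.02755952]), 'gripper_force': 0.0, 'grip_width': 0.08515129411545835}
scene 502.29599725987174 [ 1.27714684 -0.67732631  0.92744987] [-0.54690951  0.53825342 -0.64122792]
side 481.03407087748104 [0.15902569 0.70156108 0.95351511] [ 0.33464895 -0.57550231 -0.74619513]
wrist 353.4371151101533 [0.67538931 0.07842362 0.37372113] [-0.00230394 -0.30737003 -0.95158728]
```

View pics/scene.png

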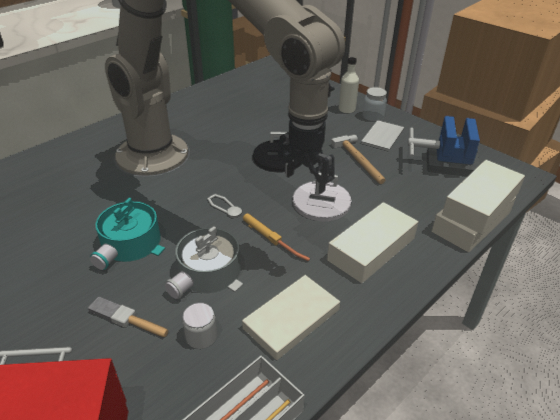

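View pics/side.png

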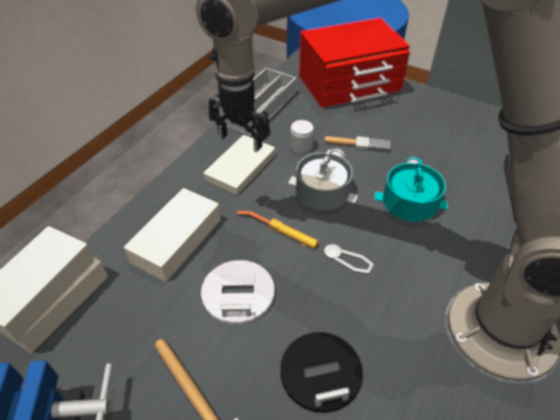

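The scene view shows the pot at (207,258) and the turquoise one at (128,230). In the side view the white cover is at (238,291), the black look-alike at (321,372) and the pot at (324,178).

```bash
python3 - <<'E'
from h import *
a=cv2.imread("pics/scene.png");b=cv2.imread("pics/side.png")
cs=lambda im,x,y:cv2.resize(im[y:y+75,x:x+100],(400,300),interpolation=cv2.INTER_CUBIC)
m=np.vstack([np.hstack([cs(b,188,252),cs(b,275,140)]),np.hstack([cs(a,275,160),cs(a,157,220)])])
cv2.imwrite("pics/m1.png",m)
B=cam("side");A=cam("scene")
g=cv2.inRange(b,(150,150,150),(255,255,255)); g[:,:190]=0;g[:250]=0;g[330:]=0;g[:,285:]=0
c=max(cv2.findContours(g,0,1)[0],key=cv2.contourArea);h=cv2.convexHull(c)
e=cv2.fitEllipse(h);print(e)
P=np.array([cast(B,p[0],.016)[:2] for p in h]).astype(np.float32);print(cv2.minEnclosingCircle(P),cv2.fitEllipse(P))
for z in(.016,):print(cast(B,(238,291),z),cast(A,(322,199),z))
print(cast(B,(324,172),.075),cast(A,(207,251),.075))
E
```

```text
((237.15249633789062, 290.8890380859375), (62.250675201416016, 73.90301513671875), 79.27079772949219)
((0.5566344857215881, 0.2164040356874466), 0.08611633628606796) ((0.5564357042312622, 0.2164936512708664), (0.16926878690719604, 0.171461820602417), 21.49886703491211)
[0.55238699 0.21956669 0.016     ] [0.56155174 0.21282262 0.016     ]
[ 0.53877323 -0.1816855   0.075     ] [ 0.54942509 -0.19296399  0.075     ]
```

View pics/m1.png

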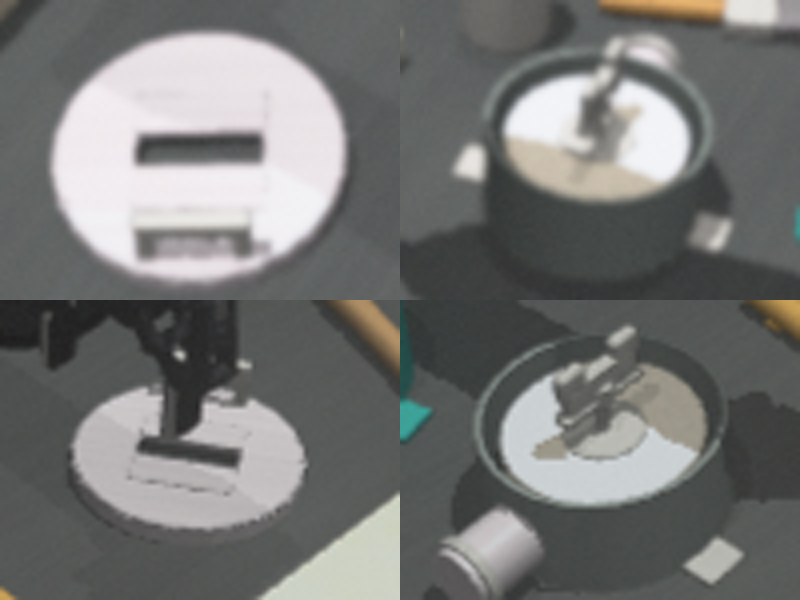

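The cover is white with its slot roughly horizontal in the side view, and the handle is below the slot at about (236,306). The pot rim is at about (324,172) and its wing nut points diagonally.

```bash
python3 - <<'E'
from h import *
B=cam("side");A=cam("scene")
t=lambda x,y,ox,oy:(ox+x/4,oy+y/4)
h1=cast(B,t(133,212,188,252),.052);h2=cast(B,t(253,210,188,252),.052);print("handle",h1,h2,(h1+h2)/2)
s1=cast(B,t(135,148,188,252),.017);s2=cast(B,t(265,147,188,252),.017);print("slot",s1,s2,(s1+s2)/2)
w1=cast(A,t(170,75,157,220),.124);w2=cast(A,t(225,37,157,220),.124);print("wing",w1,w2)
print("wing deg",np.degrees(np.arctan2(*(w2-w1)[1::-1])))
w=cast(B,t(185,110,275,140),.124);v=cast(B,t(222,45,275,140),.124);print(w,v)
print("slot deg",np.degrees(np.arctan2(*(s2-s1)[1::-1])),np.degrees(np.arctan2(*(h2-h1)[1::-1])))
# rim: ellipse from outer extents: left,right,top,bottom points
pts=[(482,125),(712,125),(600,47),(598,202)]
for p in pts: print(cast(B,t(p[0]-400,p[1],275,140),.075))
pts=[(475,420),(727,420),(600,336),(595,505)]
for p in pts: print(cast(A,t(p[0]-400,p[1]-300,157,220),.075))
print("black",cast(B,(321,370),.016))
E
```

```text
handle [0.54860759 0.28633764 0.052     ] [0.49326273 0.2523668  0.052     ] [0.52093516 0.26935222 0.052     ]
slot [0.58735249 0.23453872 0.017     ] [0.52302077 0.1959364  0.017     ] [0.55518663 0.21523756 0.017     ]
wing [ 0.54738742 -0.20829162  0.124     ] [ 0.54384878 -0.16468962  0.124     ]
wing deg 94.63982199456828
[ 0.53132073 -0.14395365  0.124     ] [ 0.53934588 -0.21320527  0.124     ]
slot deg -149.03408989545537 -148.45827353046457
[ 0.60612252 -0.1454414   0.075     ]
[ 0.47292129 -0.2239211   0.075     ]
[ 0.57412185 -0.25749267  0.075     ]
[ 0.50578105 -0.11954609  0.075     ]
[ 0.49469527 -0.24489108  0.075     ]
[ 0.59966847 -0.13588078  0.075     ]
[ 0.48749013 -0.14417294  0.075     ]
[ 0.5994566  -0.23601407  0.075     ]
black [0.30022495 0.29266532 0.016     ]
```

Request:
step_arm --moves '[{"dx":-38,"dy":-27,"dz":-10},{"dx":-38,"dy":-27,"dz":-10},{"dx":-38,"dy":-27,"dz":-10},{"dx":-38,"dy":-27,"dz":-10},{"dx":-36,"dy":-26,"dz":-8},{},{}]'

```text
invalid input at $.moves[0]: expected keys rx, ry, rz, dx, dy, dz, gripper
```

```bash
python3 - <<'E'
from h import *
C=cam("wrist");o=r.get_obs();f=r.grab_frame("wrist");np.savez("w1.npz",K=C[0],M=C[1],t=C[2])
print(o["tcp_pos"],o["orientation"],o["joints"],-C[1].T@C[2])
cv2.imwrite("pics/w1.png",f)
print(proj(C,(.541,-.188,.075)),proj(C,(.541,-.188,.124)))
E
```

```text
[6.74599392e-01 6.26768951e-06 2.52551392e-01] [-2.22079741e+00 -2.22080390e+00  1.66598098e-03] [-0.10813293  0.47764597  0.0223697   1.55616308 -0.0114987   1.10930711
 -0.08312854] [0.67538931 0.07842362 0.37372113]
[143.45228207 364.85639075] [124.52854238 404.22424133]
```

View pics/w1.png

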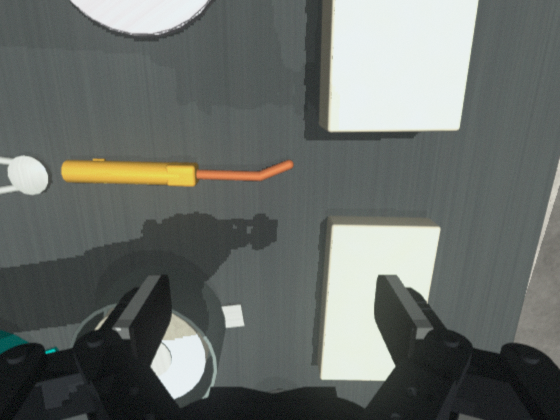

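The picture is from the start pose because the move was refused. It shows the pot at lower left, half hidden by a finger, so I'll move next to it.

Request:
step_arm --moves '[{"rx":0,"ry":0,"rz":0,"dx":-40,"dy":-24,"dz":-14,"gripper":1},{"rx":0,"ry":0,"rz":0,"dx":-40,"dy":-24,"dz":-14,"gripper":1},{"rx":0,"ry":0,"rz":0,"dx":-40,"dy":-24,"dz":-14,"gripper":1},{"rx":0,"ry":0,"rz":0,"dx":-40,"dy":-24,"dz":-14,"gripper":1},{"rx":0,"ry":0,"rz":0,"dx":-40,"dy":-24,"dz":-14,"gripper":1},{"rx":0,"ry":0,"rz":0,"dx":-28,"dy":-14,"dz":-10,"gripper":1},{"rx":0,"ry":0,"rz":0,"dx":0,"dy":0,"dz":0,"gripper":1},{"rx":0,"ry":0,"rz":0,"dx":0,"dy":0,"dz":0,"gripper":1}]'

```text
clock: 1.2
tcp_pos: [0.5413, -0.2269, 0.3329]
orientation: [-2.22, -2.222, -0.001]
contact_force: [0.6, 0.5, 0.0]
grip_width: 0.085
gripper_force: 0.0
```

```bash
python3 - <<'E'
from h import *
C=cam("wrist");o=r.get_obs();f=r.grab_frame("wrist");np.savez("w1.npz",K=C[0],M=C[1],t=C[2])
print(o["tcp_pos"],o["orientation"],o["joints"],-C[1].T@C[2])
u=proj(C,(.541,-.188,.08));x,y=int(u[0])-100,min(int(u[1])-75,270);print(u,x,y)
cv2.imwrite("pics/w2full.png",f);cv2.imwrite("pics/w2.png",cv2.resize(f[y:y+150,x:x+200],(800,600),interpolation=cv2.INTER_CUBIC))
E
```

```text
[ 0.54131673 -0.22693302  0.33292257] [-2.21993669e+00 -2.22189740e+00 -7.50744462e-04] [ 0.20548965  0.26634838  0.10639431  1.68021561 -0.03084996  1.19706623
  0.32032054] [ 0.54189733 -0.14860193  0.45416629]
[271.90472595 134.92166472] 171 59
```

View pics/w2.png

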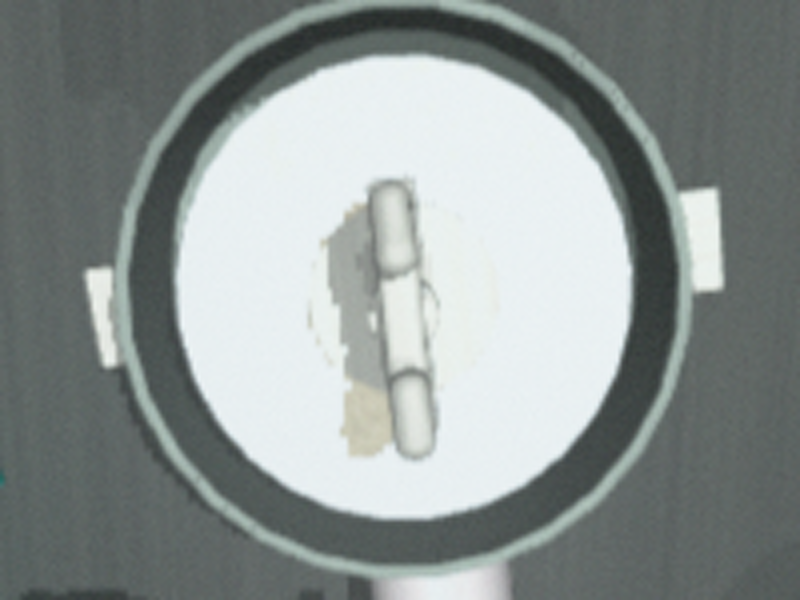

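The rim is centred near crop (404,287), and the wing blade runs from about (390,182) to (415,458), nearly vertical and leaning slightly.

```bash
python3 - <<'E'
from h import *
d=np.load("w1.npz");C=(d["K"],d["M"],d["t"])
T=lambda x,y:(171+(x+.5)/4-.5,59+(y+.5)/4-.5)
L,Rr,b=[cast(C,T(*p),.075) for p in((116,287),(692,287),(404,577))]
print("rim",L,Rr,b,(L+Rr)/2,b[1]+.0765)
for z in(.12,.124,.128):
    p,q=cast(C,T(391,180),z),cast(C,T(415,459),z);print(z,p,q,(p+q)/2,np.linalg.norm(p-q),np.degrees(np.arctan2(*(p-q)[1::-1])))
p,q=cast(C,T(398,268),.11),cast(C,T(409,372),.11);print((p+q)/2)
E
```

```text
rim [ 0.46494915 -0.1838958   0.075     ] [ 0.61639704 -0.18374573  0.075     ] [ 0.54071062 -0.26348126  0.075     ] [ 0.54067309 -0.18382076  0.075     ] -0.18698126103108886
0.12 [ 0.53788347 -0.1558767   0.12      ] [ 0.54349002 -0.22019373  0.12      ] [ 0.54068675 -0.18803522  0.12      ] 0.06456092362596969 94.98190658386582
0.124 [ 0.53793152 -0.15578962  0.124     ] [ 0.54347095 -0.21933677  0.124     ] [ 0.54070124 -0.1875632   0.124     ] 0.06378812367063931 94.9819065838659
0.128 [ 0.53797957 -0.15570254  0.128     ] [ 0.54345189 -0.21847981  0.128     ] [ 0.54071573 -0.18709118  0.128     ] 0.06301532371530888 94.98190658386598
[ 0.54069926 -0.18848267  0.11      ]
```

Request:
step_arm --moves '[{"rx":0,"ry":0,"rz":0,"dx":55,"dy":-2,"dz":3,"gripper":1},{"rx":0,"ry":0,"rz":0,"dx":55,"dy":-2,"dz":3,"gripper":1},{"rx":0,"ry":0,"rz":0,"dx":55,"dy":-2,"dz":3,"gripper":1},{"rx":0,"ry":0,"rz":0,"dx":55,"dy":-2,"dz":4,"gripper":1},{"rx":0,"ry":0,"rz":0,"dx":55,"dy":-2,"dz":4,"gripper":1},{"rx":0,"ry":0,"rz":0,"dx":55,"dy":-2,"dz":4,"gripper":1},{"rx":0,"ry":0,"rz":0,"dx":55,"dy":-2,"dz":4,"gripper":1},{"rx":0,"ry":0,"rz":0,"dx":55,"dy":-3,"dz":4,"gripper":1},{"rx":0,"ry":0,"rz":0,"dx":55,"dy":-3,"dz":4,"gripper":1},{"rx":0,"ry":0,"rz":10,"dx":0,"dy":0,"dz":0,"gripper":1},{"rx":0,"ry":0,"rz":10,"dx":0,"dy":0,"dz":0,"gripper":1},{"rx":0,"ry":0,"rz":10,"dx":0,"dy":0,"dz":0,"gripper":1},{"rx":0,"ry":0,"rz":10,"dx":0,"dy":0,"dz":0,"gripper":1},{"rx":0,"ry":0,"rz":10,"dx":0,"dy":0,"dz":0,"gripper":1},{"rx":0,"ry":0,"rz":9,"dx":0,"dy":0,"dz":0,"gripper":1},{"rx":0,"ry":0,"rz":0,"dx":0,"dy":0,"dz":0,"gripper":1},{"rx":0,"ry":0,"rz":0,"dx":0,"dy":0,"dz":0,"gripper":1}]'

```text
clock: 3.38
tcp_pos: [0.5205, 0.2678, 0.3]
orientation: [-3.025, -0.846, 0.001]
contact_force: [-0.5, -0.1, -0.2]
grip_width: 0.0856
gripper_force: 0.0
```

```bash
python3 - <<'E'
from h import *
C=cam("wrist");o=r.get_obs();f=r.grab_frame("wrist");np.savez("w2.npz",K=C[0],M=C[1],t=C[2])
print(o["tcp_pos"],R.from_rotvec(o["orientation"]).as_matrix()[:,1],o["joints"],-C[1].T@C[2])
print(proj(C,(.521,.269,.052)),proj(C,(.5565,.2165,.016)))
cv2.imwrite("pics/w3.png",f)
E
```

```text
[0.52052903 0.2678138  0.29995513] [ 5.18830958e-01 -8.54876827e-01 -2.17459948e-04] [-0.56126601  0.29038782 -0.02534279  1.71987065  0.00775078  1.13197036
 -1.61415858] [0.58873221 0.30826687 0.42110976]
[271.37129645 171.6944163 ] [326.27204067 162.56310949]
```

View pics/w3.png

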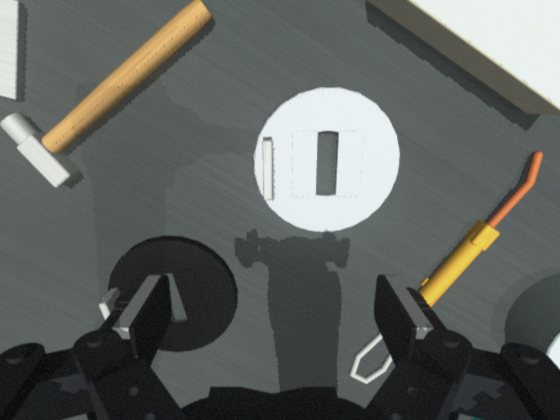

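The handle bar spans (267,138) to (268,199), the disc is centred near (326,160), and the slot is centred near (327,163). I'll refine these with masks.

```bash
python3 - <<'E'
from h import *
d=np.load("w2.npz");C=(d["K"],d["M"],d["t"]);f=cv2.imread("pics/w3.png");g=f.min(2)
m=np.zeros_like(g);m[80:240,245:405]=(g[80:240,245:405]>140)*255
c=max(cv2.findContours(m,0,1)[0],key=cv2.contourArea)
P=np.array([cast(C,p[0],.016)[:2] for p in cv2.convexHull(c)]).astype(np.float32);print("disc",cv2.minEnclosingCircle(P),cv2.fitEllipse(P))
s=np.zeros_like(g);s[125:202,308:348]=(g[125:202,308:348]<140)*255
c=max(cv2.findContours(s,0,1)[0],key=cv2.contourArea)
Q=np.array([cast(C,p[0],.017)[:2] for p in c]).astype(np.float32)*1000;print("slot",cv2.minAreaRect(Q))
a,b=cast(C,(267,138),.052),cast(C,(268,199),.052);print("h",a,b,(a+b)/2,np.degrees(np.arctan2(*(a-b)[1::-1])))
print(g[165,250:285],g[130:145,268],g[190:205,268])
E
```

```text
disc ((0.5554808378219604, 0.21597865223884583), 0.08486922830343246) ((0.5553745627403259, 0.21596506237983704), (0.16825878620147705, 0.16913191974163055), 129.57147216796875)
slot ((556.0250854492188, 215.80654907226562), (73.38348388671875, 23.115861892700195), 31.695329666137695)
h [0.54886309 0.29114415 0.052     ] [0.49326092 0.25648783 0.052     ] [0.521062   0.27381599 0.052     ] 31.93490112143536
[101 103  98 107 159 225 230 231 232 232 232 229 226 205 224 230 232 230
 231 233 225 192 142 171 194 229 232 232 231 232 233 232 232 232 233] [232 232 232 233 232 229 197 133 105 110 151 200 226 231 232] [230 230 231 230 229 231 229 230 221 194 206 229 229 216 179]
```

Request:
step_arm --moves '[{"rx":0,"ry":0,"rz":-0.5,"dx":3,"dy":-5.5,"dz":40,"gripper":0.2},{"rx":0,"ry":0,"rz":0,"dx":0,"dy":0,"dz":50,"gripper":0.2},{"rx":0,"ry":0,"rz":0,"dx":0,"dy":0,"dz":50,"gripper":0.2},{"rx":0,"ry":0,"rz":0,"dx":0,"dy":0,"dz":45,"gripper":0.2},{"rx":0,"ry":0,"rz":0,"dx":0,"dy":0,"dz":35,"gripper":0.2},{"rx":0,"ry":0,"rz":0,"dx":0,"dy":0,"dz":20,"gripper":0.2},{"rx":0,"ry":0,"rz":0,"dx":0,"dy":0,"dz":13,"gripper":0.2},{"rx":0,"ry":0,"rz":0,"dx":0,"dy":0,"dz":0,"gripper":0.2},{"rx":0,"ry":0,"rz":0,"dx":0,"dy":0,"dz":0,"gripper":0.2}]'

```text
clock: 4.55
tcp_pos: [0.5214, 0.2737, 0.0482]
orientation: [-3.023, -0.853, -0.002]
contact_force: [0.4, 0.6, 0.8]
grip_width: 0.0516
gripper_force: 0.0
```

Request:
step_arm --grip_force 90 --moves '[{"rx":0,"ry":0,"rz":0,"dx":0,"dy":0,"dz":1,"gripper":-0.4},{"rx":0,"ry":0,"rz":0,"dx":0,"dy":0,"dz":0,"gripper":-1},{"rx":0,"ry":0,"rz":0,"dx":0,"dy":0,"dz":0,"gripper":-1},{"rx":0,"ry":0,"rz":0,"dx":0,"dy":0,"dz":0,"gripper":-1},{"rx":0,"ry":0,"rz":0,"dx":0,"dy":0,"dz":0,"gripper":-1},{"rx":0,"ry":0,"rz":0,"dx":0,"dy":0,"dz":0,"gripper":-1}]'

```text
clock: 5.3
tcp_pos: [0.5211, 0.2735, 0.047]
orientation: [-3.023, -0.853, -0.001]
contact_force: [-1.6, 0.3, 6.7]
grip_width: 0.0089
gripper_force: 88.3
```

Request:
step_arm --moves '[{"rx":0,"ry":0,"rz":0,"dx":0,"dy":0,"dz":-5,"gripper":-1},{"rx":0,"ry":0,"rz":0,"dx":0,"dy":0,"dz":-15,"gripper":-1},{"rx":0,"ry":0,"rz":0,"dx":0,"dy":0,"dz":-25,"gripper":-1},{"rx":0,"ry":0,"rz":0,"dx":0,"dy":0,"dz":-35,"gripper":-1},{"rx":0,"ry":0,"rz":0,"dx":0,"dy":0,"dz":-40,"gripper":-1},{"rx":0,"ry":0,"rz":0,"dx":0,"dy":0,"dz":-35,"gripper":-1},{"rx":0,"ry":0,"rz":0,"dx":0,"dy":0,"dz":-20,"gripper":-1},{"rx":0,"ry":0,"rz":0,"dx":0,"dy":0,"dz":-5,"gripper":-1},{"rx":0,"ry":0,"rz":0,"dx":0,"dy":0,"dz":0,"gripper":-1}]'

```text
clock: 6.42
tcp_pos: [0.5205, 0.2731, 0.2262]
orientation: [3.024, 0.853, -0.0]
contact_force: [-1.3, -0.8, -2.5]
grip_width: 0.0083
gripper_force: 87.8
```

Request:
step_arm --moves '[{"rx":0,"ry":0,"rz":0,"dx":-10,"dy":13,"dz":0,"gripper":-1},{"rx":0,"ry":0,"rz":0,"dx":-20,"dy":26,"dz":0,"gripper":-1},{"rx":0,"ry":0,"rz":0,"dx":-28,"dy":37,"dz":0,"gripper":-1},{"rx":0,"ry":0,"rz":0,"dx":-28,"dy":37,"dz":0,"gripper":-1},{"rx":0,"ry":0,"rz":0,"dx":-28,"dy":37,"dz":0,"gripper":-1},{"rx":0,"ry":0,"rz":0,"dx":-28,"dy":37,"dz":0,"gripper":-1},{"rx":0,"ry":0,"rz":0,"dx":-28,"dy":37,"dz":0,"gripper":-1},{"rx":0,"ry":0,"rz":0,"dx":-28,"dy":37,"dz":0,"gripper":-1},{"rx":0,"ry":0,"rz":0,"dx":-28,"dy":37,"dz":0,"gripper":-1},{"rx":0,"ry":0,"rz":0,"dx":-28,"dy":37,"dz":0,"gripper":-1},{"rx":0,"ry":0,"rz":0,"dx":-20,"dy":25,"dz":0,"gripper":-1},{"rx":0,"ry":0,"rz":0,"dx":-10,"dy":13,"dz":0,"gripper":-1},{"rx":0,"ry":0,"rz":-5,"dx":0,"dy":0,"dz":0,"gripper":-1},{"rx":0,"ry":0,"rz":-10,"dx":0,"dy":0,"dz":0,"gripper":-1},{"rx":0,"ry":0,"rz":-10,"dx":0,"dy":0,"dz":0,"gripper":-1},{"rx":0,"ry":0,"rz":-10,"dx":0,"dy":0,"dz":0,"gripper":-1},{"rx":0,"ry":0,"rz":-10,"dx":0,"dy":0,"dz":0,"gripper":-1},{"rx":0,"ry":0,"rz":-10,"dx":0,"dy":0,"dz":0,"gripper":-1},{"rx":0,"ry":0,"rz":-8,"dx":0,"dy":0,"dz":0,"gripper":-1},{"rx":0,"ry":0,"rz":0,"dx":0,"dy":0,"dz":0,"gripper":-1}]'

```text
clock: 8.93
tcp_pos: [0.473, -0.1926, 0.2258]
orientation: [-2.132, -2.305, 0.001]
contact_force: [0.3, -0.2, -2.3]
grip_width: 0.0085
gripper_force: 87.9
```

```bash
python3 - <<'E'
from h import *
C=cam("wrist");o=r.get_obs();f=r.grab_frame("wrist");np.savez("w4.npz",K=C[0],M=C[1],t=C[2])
print(o["tcp_pos"],R.from_rotvec(o["orientation"]).as_matrix(),o["joints"],-C[1].T@C[2],o["moment"],o["contact_force"],o["grip_width"])
a=r.grab_frame("scene");b=r.grab_frame("side")
cv2.imwrite("pics/s4.png",a);cv2.imwrite("pics/d4.png",b);cv2.imwrite("pics/w4.png",f)
cr=lambda im,x,y,w,h:cv2.resize(im[y:y+h,x:x+w],(400,300),interpolation=cv2.INTER_CUBIC)
cv2.imwrite("pics/m4.png",np.vstack([np.hstack([cr(a,110,150,200,150),cr(b,240,90,200,150)]),np.hstack([cr(f,0,0,560,420),cr(f,250,150,200,150)])]))
E
```

```text
[ 0.47297942 -0.19260262  0.22576035] [[-7.80004777e-02  9.96952547e-01 -1.24270199e-03]
 [ 9.96953059e-01  7.80013008e-02  6.28184285e-04]
 [ 7.23202295e-04 -1.18991688e-03 -9.99999031e-01]] [ 0.23298574  0.23880676  0.03697723  1.97430595 -0.01125237  0.93003239
  0.35373381] [ 0.46760036 -0.11451507  0.34699223] [-0.00958404  0.14832402  0.02253013] [ 0.27644807 -0.19456478 -2.27421067] 0.008476624651582476
```

View pics/m4.png

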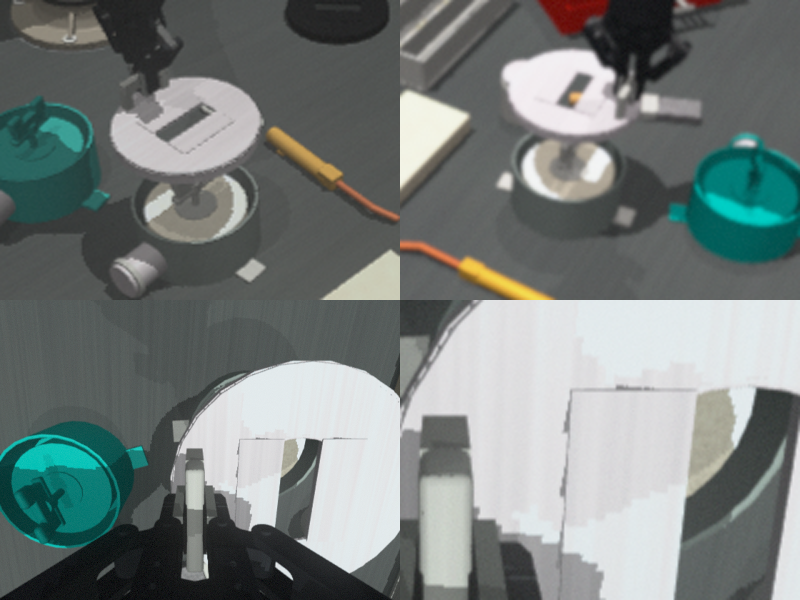

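The cover is held above the pot, roughly level, with the slot in line with the wings. Next I'll check its centre, height and yaw numerically.

```bash
python3 - <<'E'
from h import *
d=np.load("w4.npz");C=(d["K"],d["M"],d["t"])
z=.196
T=lambda x,y:(250+(x-400+.5)/2-.5,150+(y-300+.5)/2-.5)
p,q,e=[cast(C,T(*k),z) for k in((695,389),(680,540),(788,387))]
print("edge",p,q,e,np.degrees(np.arctan2(*(p-q)[1::-1])),"slot far mid",(p+e)/2)
for n,fn,roi in(("scene","s4",(160,185,245,250)),("side","d4",(285,105,358,160))):
    f=cv2.imread(f"pics/{fn}.png");c=cam(n);m=np.zeros(f.shape[:2],np.uint8);x0,y0,x1,y1=roi
    hsv=cv2.cvtColor(f,cv2.COLOR_BGR2HSV);mm=((f.min(2)>125)&(hsv[...,1]<40))*np.uint8(255);m[y0:y1,x0:x1]=mm[y0:y1,x0:x1]
    k=max(cv2.findContours(m,0,1)[0],key=cv2.contourArea);h=cv2.convexHull(k)
    P=np.array([cast(c,x[0],.195)[:2] for x in h]).astype(np.float32)
    print(n,cv2.boundingRect(k),cv2.minEnclosingCircle(P),cv2.fitEllipse(P),(c[1].T@np.array([0,0,1])))
    print(proj(c,(.5407,-.187,.195)))
E
```

```text
edge [ 0.52563045 -0.15183997  0.196     ] [ 0.52898947 -0.18884768  0.196     ] [ 0.54601873 -0.14977387  0.196     ] 95.18625944441892 slot far mid [ 0.53582459 -0.15080692  0.196     ]
scene (165, 189, 77, 49) ((0.5456271767616272, -0.18808431923389435), 0.08653350919485092) ((0.5452802181243896, -0.18922145664691925), (0.16858617961406708, 0.17188379168510437), 69.99373626708984) [-0.54690951  0.53825342 -0.64122792]
[202.30954565 209.9344473 ]
side (290, 114, 68, 45) ((0.5512148141860962, -0.1806432008743286), 0.09312476217746735) ((0.5503324866294861, -0.18369993567466736), (0.16263926029205322, 0.1849912703037262), 59.474945068359375) [ 0.33464895 -0.57550231 -0.74619513]
[327.61650386 135.08859756]
```

Request:
step_arm --moves '[{"rx":0,"ry":0,"rz":0,"dx":0,"dy":0,"dz":10,"gripper":-1},{"rx":0,"ry":0,"rz":0,"dx":0,"dy":0,"dz":18,"gripper":-1},{"rx":0,"ry":0,"rz":0,"dx":0,"dy":0,"dz":18,"gripper":-1},{"rx":0,"ry":0,"rz":0,"dx":0,"dy":0,"dz":16,"gripper":-1},{"rx":0,"ry":0,"rz":0,"dx":0,"dy":0,"dz":14,"gripper":-1},{"rx":0,"ry":0,"rz":0,"dx":0,"dy":0,"dz":12,"gripper":-1},{"rx":0,"ry":0,"rz":0,"dx":0,"dy":0,"dz":8,"gripper":-1},{"rx":0,"ry":0,"rz":0,"dx":0,"dy":0,"dz":4,"gripper":-1},{"rx":0,"ry":0,"rz":0,"dx":0,"dy":0,"dz":0,"gripper":-1}]'

```text
clock: 10.2
tcp_pos: [0.4735, -0.1932, 0.1263]
orientation: [-2.133, -2.307, -0.0]
contact_force: [0.8, 0.0, -1.0]
grip_width: 0.0084
gripper_force: 87.8
```

```bash
python3 - <<'E'
from h import *
C=cam("wrist");o=r.get_obs();f=r.grab_frame("wrist");np.savez("w5.npz",K=C[0],M=C[1],t=C[2])
print(o["tcp_pos"],o["moment"],o["contact_force"])
a=r.grab_frame("scene");b=r.grab_frame("side")
cv2.imwrite("pics/s5.png",a);cv2.imwrite("pics/d5.png",b);cv2.imwrite("pics/w5.png",f)
cr=lambda im,x,y,w,h:cv2.resize(im[y:y+h,x:x+w],(400,300),interpolation=cv2.INTER_CUBIC)
cv2.imwrite("pics/m5.png",np.vstack([np.hstack([cr(a,140,190,132,99),cr(b,260,110,132,99)]),np.hstack([cr(f,240,120,320,240),cr(f,380,170,120,90)])]))
E
```

```text
[ 0.47354863 -0.19317807  0.12626702] [ 0.03843716  0.16192754 -0.03678674] [ 0.80206834  0.02122839 -1.04900249]
```

View pics/m5.png

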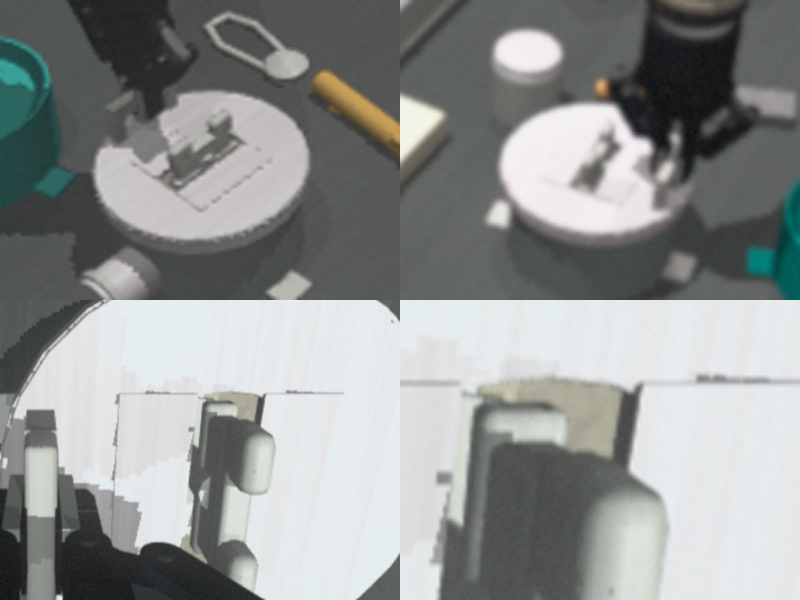

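The nut stands up through the slot with little force, and the cover looks about 1–2 mm too far in +x. I'll nudge it back and lower it gently.

Request:
step_arm --moves '[{"rx":0,"ry":0,"rz":0,"dx":0,"dy":-1.2,"dz":3,"gripper":-1},{"rx":0,"ry":0,"rz":0,"dx":0,"dy":0,"dz":3,"gripper":-1},{"rx":0,"ry":0,"rz":0,"dx":0,"dy":0,"dz":3,"gripper":-1},{"rx":0,"ry":0,"rz":0,"dx":0,"dy":0,"dz":2,"gripper":-1},{"rx":0,"ry":0,"rz":0,"dx":0,"dy":0,"dz":2,"gripper":-1},{"rx":0,"ry":0,"rz":0,"dx":0,"dy":0,"dz":1,"gripper":-1},{"rx":0,"ry":0,"rz":0,"dx":0,"dy":0,"dz":0,"gripper":-1},{"rx":0,"ry":0,"rz":0,"dx":0,"dy":0,"dz":0,"gripper":-1}]'

```text
clock: 11.35
tcp_pos: [0.4724, -0.1933, 0.1124]
orientation: [2.132, 2.307, 0.0]
contact_force: [0.1, 0.2, -1.9]
grip_width: 0.0084
gripper_force: 87.9
```

Request:
step_arm --moves '[{"rx":0,"ry":0,"rz":0,"dx":0,"dy":0,"dz":1,"gripper":-1},{"rx":0,"ry":0,"rz":0,"dx":0,"dy":0,"dz":0.7,"gripper":-1},{"rx":0,"ry":0,"rz":0,"dx":0,"dy":0,"dz":0.5,"gripper":-1},{"rx":0,"ry":0,"rz":0,"dx":0,"dy":0,"dz":0,"gripper":-1},{"rx":0,"ry":0,"rz":0,"dx":0,"dy":0,"dz":0,"gripper":-1}]'

```text
clock: 11.98
tcp_pos: [0.4723, -0.1933, 0.1101]
orientation: [2.133, 2.307, 0.0]
contact_force: [-0.2, -0.5, -2.0]
grip_width: 0.0085
gripper_force: 88.0
```

Request:
step_arm --moves '[{"rx":0,"ry":0,"rz":0,"dx":0,"dy":0,"dz":0.5,"gripper":-1},{"rx":0,"ry":0,"rz":0,"dx":0,"dy":0,"dz":0.5,"gripper":-1},{"rx":0,"ry":0,"rz":0,"dx":0,"dy":0,"dz":0,"gripper":-1},{"rx":0,"ry":0,"rz":0,"dx":0,"dy":0,"dz":0,"gripper":-1}]'

```text
clock: 12.48
tcp_pos: [0.4724, -0.1933, 0.11]
orientation: [2.133, 2.307, 0.0]
contact_force: [-3.2, 0.8, 9.7]
grip_width: 0.0083
gripper_force: 89.6
```

```bash
python3 - <<'E'
from h import *
o=r.get_obs();print(o["tcp_pos"],o["moment"],o["contact_force"])
E
```

```text
[ 0.47236884 -0.19330436  0.10996859] [0.19049359 0.7848826  0.01476133] [-3.20936353  0.77545674  9.65966493]
```

Request:
step_arm --grip_force 30 --moves '[{"rx":0,"ry":0,"rz":0,"dx":0,"dy":0,"dz":0,"gripper":-1},{"rx":0,"ry":0,"rz":0,"dx":0,"dy":0,"dz":0,"gripper":-0.6},{"rx":0,"ry":0,"rz":0,"dx":0,"dy":0,"dz":0,"gripper":-0.2},{"rx":0,"ry":0,"rz":0,"dx":0,"dy":0,"dz":0,"gripper":-0.2},{"rx":0,"ry":0,"rz":0,"dx":0,"dy":0,"dz":0,"gripper":-0.2},{"rx":0,"ry":0,"rz":0,"dx":0,"dy":0,"dz":-10,"gripper":-0.2},{"rx":0,"ry":0,"rz":0,"dx":0,"dy":0,"dz":-30,"gripper":-0.2},{"rx":0,"ry":0,"rz":0,"dx":0,"dy":0,"dz":-50,"gripper":-0.2},{"rx":0,"ry":0,"rz":0,"dx":0,"dy":0,"dz":-50,"gripper":-0.2},{"rx":0,"ry":0,"rz":0,"dx":0,"dy":50,"dz":-30,"gripper":1},{"rx":0,"ry":0,"rz":0,"dx":0,"dy":18,"dz":0,"gripper":1},{"rx":0,"ry":0,"rz":0,"dx":-40,"dy":0,"dz":0,"gripper":1},{"rx":0,"ry":0,"rz":0,"dx":0,"dy":0,"dz":0,"gripper":1},{"rx":0,"ry":0,"rz":0,"dx":0,"dy":0,"dz":0,"gripper":1}]'

```text
clock: 14.22
tcp_pos: [0.5425, -0.2275, 0.2783]
orientation: [-2.132, -2.305, 0.001]
contact_force: [0.2, 0.5, 0.1]
grip_width: 0.0853
gripper_force: 0.0
```

```bash
python3 - <<'E'
from h import *
C=cam("wrist");o=r.get_obs();f=r.grab_frame("wrist");np.savez("w6.npz",K=C[0],M=C[1],t=C[2])
print(o["tcp_pos"],o["moment"],o["contact_force"],R.from_rotvec(o["orientation"]).as_matrix()[:,1])
a=r.grab_frame("scene");b=r.grab_frame("side")
cv2.imwrite("pics/w6.png",f)
u=proj(C,(.5407,-.187,.09));x,y=int(u[0])-110,max(0,int(u[1])-82);print(u,x,y)
cr=lambda im,x,y,w,h,W,H:cv2.resize(im[y:y+h,x:x+w],(W,H),interpolation=cv2.INTER_CUBIC)
cv2.imwrite("pics/m6.png",np.hstack([np.vstack([cr(a,140,190,132,132,300,300),cr(b,260,110,132,132,300,300)]),cr(f,x,y,200,240,500,600)]))
m=((f.min(2)>150)*np.uint8(255))
for z in(.079,):
    k=max(cv2.findContours(m,0,1)[0],key=lambda c:cv2.contourArea(c) if abs(cv2.boundingRect(c)[0]+cv2.boundingRect(c)[2]/2-u[0])<60 else 0)
    print(cv2.boundingRect(k));P=np.array([cast(C,q[0],z)[:2] for q in cv2.convexHull(k)]).astype(np.float32);print(cv2.minEnclosingCircle(P),cv2.fitEllipse(P))
E
```

```text
[ 0.54247494 -0.22748553  0.27826982] [0.03421935 0.02148693 0.00346492] [0.22693262 0.4706401  0.09977308] [ 0.99695954  0.07790303 -0.00167013]
[273.9890659  141.05720572] 163 59
(180, 40, 188, 216)
((0.5414082407951355, -0.20293110609054565), 0.09787829220294952) ((0.5398169159889221, -0.20079033076763153), (0.16661815345287323, 0.19691507518291473), 176.32049560546875)
```

View pics/m6.png

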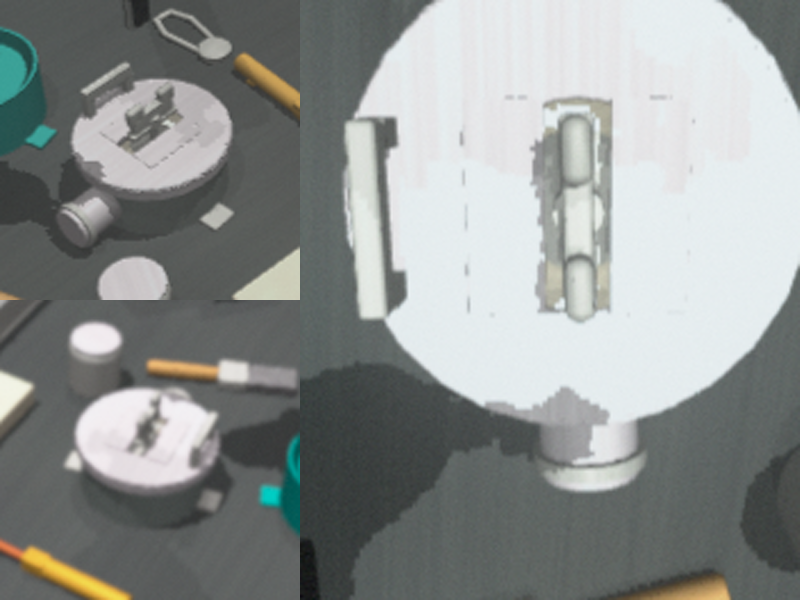

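The cover sits flat with the nut upright in the slot (wings from about (575,115) to (580,320) in the right tile). Now I'll localise the nut axis.

```bash
python3 - <<'E'
from h import *
d=np.load("w6.npz");C=(d["K"],d["M"],d["t"])
T=lambda x,y:(163+(x-300)/2.5,59+y/2.5)
p,q=cast(C,T(575,113),.124),cast(C,T(580,322),.124);print(p,q,(p+q)/2,np.degrees(np.arctan2(*(p-q)[1::-1])))
print(cast(C,T(578,210),.117))
L,Rr=cast(C,T(349,205),.079),cast(C,T(803,205),.079);print(L,Rr,(L+Rr)/2)
E
```

```text
[ 0.53741273 -0.15575418  0.124     ] [ 0.54406887 -0.21984088  0.124     ] [ 0.5407408  -0.18779753  0.124     ] 95.92957073357208
[ 0.54067938 -0.18522493  0.117     ]
[ 0.45903069 -0.19470446  0.079     ] [ 0.62144908 -0.18195792  0.079     ] [ 0.54023988 -0.18833119  0.079     ]
```

Request:
step_arm --grip_force 60 --moves '[{"rx":0,"ry":0,"rz":-0.8,"dx":40.5,"dy":1.4,"dz":0,"gripper":0},{"rx":0,"ry":0,"rz":0,"dx":0,"dy":0,"dz":30,"gripper":0},{"rx":0,"ry":0,"rz":0,"dx":0,"dy":0,"dz":40,"gripper":0},{"rx":0,"ry":0,"rz":0,"dx":0,"dy":0,"dz":40,"gripper":0},{"rx":0,"ry":0,"rz":0,"dx":0,"dy":0,"dz":30,"gripper":0},{"rx":0,"ry":0,"rz":0,"dx":0,"dy":0,"dz":17,"gripper":0},{"rx":0,"ry":0,"rz":0,"dx":0,"dy":0,"dz":0,"gripper":0},{"rx":0,"ry":0,"rz":0,"dx":0,"dy":0,"dz":0,"gripper":-0.5},{"rx":0,"ry":0,"rz":0,"dx":0,"dy":0,"dz":0,"gripper":-1},{"rx":0,"ry":0,"rz":0,"dx":0,"dy":0,"dz":0,"gripper":-1},{"rx":0,"ry":0,"rz":0,"dx":0,"dy":0,"dz":0,"gripper":-1},{"rx":0,"ry":0,"rz":0,"dx":0,"dy":0,"dz":0,"gripper":-1}]'

```text
clock: 15.88
tcp_pos: [0.5405, -0.1877, 0.1237]
orientation: [-2.117, -2.32, 0.001]
contact_force: [-7.9, 1.3, 9.0]
grip_width: 0.0082
gripper_force: 62.8
```

```bash
cat > st.py <<'E'
from h import *
o=r.get_obs();y=R.from_rotvec(o["orientation"]).as_matrix()[:,1]
print(o["clock"],o["tcp_pos"],"yaw",np.degrees(np.arctan2(y[1],y[0])),"M",o["moment"],"F",o["contact_force"],o["grip_width"],o["gripper_force"],"q7",o["joints"][6])
E
python3 st.py
```

```text
15.875 [ 0.5404948  -0.18771107  0.12369077] yaw 5.256808546618324 M [ 0.17811701  1.44999446 -0.04333439] F [-7.90636898  1.30977035  8.98634386] 0.008181849356289994 62.79842976015061 q7 0.33013027750453755
```

Request:
step_arm --moves '[{"rx":0,"ry":0,"rz":0,"dx":0,"dy":0,"dz":0,"gripper":-0.6},{"rx":0,"ry":0,"rz":0,"dx":0,"dy":-0.5,"dz":-4,"gripper":-0.6},{"rx":0,"ry":0,"rz":0,"dx":0,"dy":0,"dz":0,"gripper":-0.6},{"rx":0,"ry":0,"rz":0,"dx":0,"dy":0,"dz":0,"gripper":-0.6}]'

```text
clock: 16.38
tcp_pos: [0.5411, -0.1873, 0.1262]
orientation: [2.116, 2.322, 0.0]
contact_force: [0.2, -0.5, 0.1]
grip_width: 0.0166
gripper_force: 0.0
```

```bash
python3 st.py
```

```text
16.375 [ 0.54109019 -0.18729929  0.12619548] yaw 5.303697701283877 M [ 0.0155473 -0.0289497 -0.0125911] F [ 0.19433433 -0.46044808  0.10965798] 0.016615433834566935 0.0 q7 0.3303425800823738
```

Request:
step_arm --moves '[{"rx":0,"ry":0,"rz":0,"dx":0,"dy":0,"dz":0,"gripper":-1},{"rx":0,"ry":0,"rz":0,"dx":0,"dy":0,"dz":0,"gripper":-1},{"rx":0,"ry":0,"rz":0,"dx":0,"dy":0,"dz":0,"gripper":-1},{"rx":0,"ry":0,"rz":0,"dx":0,"dy":0,"dz":0,"gripper":-1}]'

```text
clock: 16.88
tcp_pos: [0.5404, -0.1873, 0.1263]
orientation: [-2.116, -2.321, 0.001]
contact_force: [-3.6, 0.8, 6.6]
grip_width: 0.008
gripper_force: 63.3
```

```bash
python3 st.py
```

```text
16.875 [ 0.54042281 -0.18734424  0.1262534 ] yaw 5.288107913321463 M [0.19920639 0.69895906 0.02591861] F [-3.59427971  0.76946276  6.60109896] 0.007992228021903969 63.282898063989705 q7 0.3303188038307068
```

Request:
step_arm --moves '[{"rx":0,"ry":0,"rz":0,"dx":0,"dy":-0.6,"dz":0,"gripper":-1},{"rx":0,"ry":0,"rz":5,"dx":0,"dy":0,"dz":0.14,"gripper":-1},{"rx":0,"ry":0,"rz":5,"dx":0,"dy":0,"dz":0.14,"gripper":-1},{"rx":0,"ry":0,"rz":10,"dx":0,"dy":0,"dz":0.28,"gripper":-1},{"rx":0,"ry":0,"rz":10,"dx":0,"dy":0,"dz":0.28,"gripper":-1},{"rx":0,"ry":0,"rz":0,"dx":0,"dy":0,"dz":0,"gripper":-1}]'

```text
clock: 17.62
tcp_pos: [0.5405, -0.1874, 0.1254]
orientation: [2.644, 1.697, -0.0]
contact_force: [-1.0, 0.2, 3.6]
grip_width: 0.0082
gripper_force: 63.3
```

```bash
python3 st.py
```

```text
17.625 [ 0.54051433 -0.18739803  0.12542376] yaw -24.614226312017056 M [ 0.08542219  0.33943586 -0.03257775] F [-1.00391217  0.16649895  3.62537019] 0.008189472565665526 63.28372998545092 q7 -0.11556851741958453
```

Request:
step_arm --moves '[{"rx":0,"ry":0,"rz":10,"dx":0,"dy":0,"dz":0.28,"gripper":-1},{"rx":0,"ry":0,"rz":10,"dx":0,"dy":0,"dz":0.28,"gripper":-1},{"rx":0,"ry":0,"rz":10,"dx":0,"dy":0,"dz":0.28,"gripper":-1},{"rx":0,"ry":0,"rz":10,"dx":0,"dy":0,"dz":0.28,"gripper":-1},{"rx":0,"ry":0,"rz":10,"dx":0,"dy":0,"dz":0.28,"gripper":-1},{"rx":0,"ry":0,"rz":10,"dx":0,"dy":0,"dz":0.28,"gripper":-1},{"rx":0,"ry":0,"rz":10,"dx":0,"dy":0,"dz":0.28,"gripper":-1},{"rx":0,"ry":0,"rz":10,"dx":0,"dy":0,"dz":0.28,"gripper":-1},{"rx":0,"ry":0,"rz":10,"dx":0,"dy":0,"dz":0.28,"gripper":-1},{"rx":0,"ry":0,"rz":10,"dx":0,"dy":0,"dz":0.28,"gripper":-1},{"rx":0,"ry":0,"rz":10,"dx":0,"dy":0,"dz":0.28,"gripper":-1},{"rx":0,"ry":0,"rz":10,"dx":0,"dy":0,"dz":0.28,"gripper":-1},{"rx":0,"ry":0,"rz":10,"dx":0,"dy":0,"dz":0.28,"gripper":-1},{"rx":0,"ry":0,"rz":0,"dx":0,"dy":0,"dz":0,"gripper":-1},{"rx":0,"ry":0,"rz":0,"dx":0,"dy":0,"dz":0,"gripper":-1}]'

```text
clock: 19.5
tcp_pos: [0.5405, -0.188, 0.1218]
orientation: [2.657, -1.675, 0.001]
contact_force: [-1.8, -0.6, 4.4]
grip_width: 0.0078
gripper_force: 63.4
```

```bash
python3 st.py
```

```text
19.5 [ 0.54049411 -0.18803184  0.12181724] yaw -154.4682079183978 M [-0.1700601   0.39856222 -0.01375602] F [-1.78045853 -0.6029461   4.41384498] 0.0077645290314874 63.40627471829066 q7 -1.983865099332776
```

Request:
step_arm --moves '[{"rx":0,"ry":0,"rz":0,"dx":0,"dy":0,"dz":0,"gripper":-0.6},{"rx":0,"ry":0,"rz":0,"dx":0,"dy":0,"dz":0,"gripper":-0.6},{"rx":0,"ry":0,"rz":0,"dx":0,"dy":0,"dz":-15,"gripper":-0.4},{"rx":0,"ry":0,"rz":0,"dx":0,"dy":0,"dz":-20,"gripper":-0.4},{"rx":0,"ry":0,"rz":-10,"dx":0,"dy":0,"dz":0,"gripper":-0.4},{"rx":0,"ry":0,"rz":-10,"dx":0,"dy":0,"dz":0,"gripper":-0.4},{"rx":0,"ry":0,"rz":-10,"dx":0,"dy":0,"dz":0,"gripper":-0.4},{"rx":0,"ry":0,"rz":-10,"dx":0,"dy":0,"dz":0,"gripper":-0.4},{"rx":0,"ry":0,"rz":-10,"dx":0,"dy":0,"dz":0,"gripper":-0.4},{"rx":0,"ry":0,"rz":-10,"dx":0,"dy":0,"dz":0,"gripper":-0.4},{"rx":0,"ry":0,"rz":-10,"dx":0,"dy":0,"dz":0,"gripper":-0.4},{"rx":0,"ry":0,"rz":-10,"dx":0,"dy":0,"dz":0,"gripper":-0.4},{"rx":0,"ry":0,"rz":-10,"dx":0,"dy":0,"dz":0,"gripper":-0.4},{"rx":0,"ry":0,"rz":-10,"dx":0,"dy":0,"dz":0,"gripper":-0.4},{"rx":0,"ry":0,"rz":-10,"dx":0,"dy":0,"dz":0,"gripper":-0.4},{"rx":0,"ry":0,"rz":-10,"dx":0,"dy":0,"dz":0,"gripper":-0.4},{"rx":0,"ry":0,"rz":-10,"dx":0,"dy":0,"dz":0,"gripper":-0.4},{"rx":0,"ry":0,"rz":-10,"dx":0,"dy":0,"dz":0,"gripper":-0.4},{"rx":0,"ry":0,"rz":-10,"dx":0,"dy":0,"dz":0,"gripper":-0.4},{"rx":0,"ry":0,"rz":-10,"dx":0,"dy":0,"dz":0,"gripper":-0.4}]'

```text
clock: 22.0
tcp_pos: [0.5408, -0.1882, 0.1583]
orientation: [2.109, 2.326, -0.0]
contact_force: [-0.2, 0.2, -0.1]
grip_width: 0.0255
gripper_force: 0.0
```

Request:
step_arm --moves '[{"rx":0,"ry":0,"rz":-10,"dx":0,"dy":0,"dz":0,"gripper":-0.4},{"rx":0,"ry":0,"rz":-10,"dx":0,"dy":0,"dz":0,"gripper":-0.4},{"rx":0,"ry":0,"rz":0,"dx":0,"dy":0,"dz":0,"gripper":-0.4}]'

```text
clock: 22.38
tcp_pos: [0.5407, -0.1882, 0.158]
orientation: [1.683, 2.65, -0.0]
contact_force: [-0.7, -0.5, 0.8]
grip_width: 0.0257
gripper_force: 0.0
```

```bash
python3 st.py
```

```text
22.375 [ 0.54070582 -0.18823175  0.15797959] yaw 25.175547622137962 M [0.01823296 0.04552021 0.03101978] F [-0.68723962 -0.4532395   0.77556519] 0.025714428748878432 0.0 q7 0.6630251594440146
```

Request:
step_arm --moves '[{"rx":0,"ry":0,"rz":0,"dx":0.7,"dy":0,"dz":20,"gripper":-0.4},{"rx":0,"ry":0,"rz":0,"dx":0,"dy":0,"dz":12,"gripper":-0.4},{"rx":0,"ry":0,"rz":0,"dx":0,"dy":0,"dz":4,"gripper":-0.4},{"rx":0,"ry":0,"rz":0,"dx":0,"dy":0,"dz":0,"gripper":-0.6},{"rx":0,"ry":0,"rz":0,"dx":0,"dy":0,"dz":0,"gripper":-1},{"rx":0,"ry":0,"rz":0,"dx":0,"dy":0,"dz":0,"gripper":-1},{"rx":0,"ry":0,"rz":0,"dx":0,"dy":0,"dz":0,"gripper":-1},{"rx":0,"ry":0,"rz":0,"dx":0,"dy":0,"dz":0,"gripper":-1}]'

```text
clock: 23.38
tcp_pos: [0.54, -0.187, 0.1211]
orientation: [1.681, 2.653, -0.0]
contact_force: [-3.4, 1.0, 6.4]
grip_width: 0.008
gripper_force: 60.2
```

```bash
python3 st.py
```

```text
23.375 [ 0.54004678 -0.18701499  0.12112749] yaw 25.27956051926275 M [-0.0457373   0.63627467 -0.02592775] F [-3.40632152  0.96795646  6.36385107] 0.008032444952832675 60.19085615873337 q7 0.6623787306257647
```

Request:
step_arm --moves '[{"rx":0,"ry":0,"rz":5,"dx":0,"dy":0,"dz":0.14,"gripper":-1},{"rx":0,"ry":0,"rz":10,"dx":0,"dy":0,"dz":0.28,"gripper":-1},{"rx":0,"ry":0,"rz":10,"dx":0,"dy":0,"dz":0.28,"gripper":-1},{"rx":0,"ry":0,"rz":10,"dx":0,"dy":0,"dz":0.28,"gripper":-1},{"rx":0,"ry":0,"rz":5,"dx":0,"dy":0,"dz":0.14,"gripper":-1},{"rx":0,"ry":0,"rz":0,"dx":0,"dy":0,"dz":0,"gripper":-1}]'

```text
clock: 24.12
tcp_pos: [0.5405, -0.187, 0.12]
orientation: [2.487, 1.918, 0.001]
contact_force: [-1.3, -0.9, 4.8]
grip_width: 0.0081
gripper_force: 60.1
```

```bash
python3 st.py
```

```text
24.125 [ 0.54053696 -0.18698976  0.12000335] yaw -14.71053838530257 M [-0.0918722   0.31877642 -0.00815857] F [-1.2974423  -0.8525553   4.76900348] 0.008084469603756967 60.11929951608181 q7 0.06914855033977485
```

Request:
step_arm --moves '[{"rx":0,"ry":0,"rz":5,"dx":0,"dy":0,"dz":0.14,"gripper":-1},{"rx":0,"ry":0,"rz":5,"dx":0,"dy":0,"dz":0.14,"gripper":-1},{"rx":0,"ry":0,"rz":0,"dx":0,"dy":0,"dz":0,"gripper":-1}]'

```text
clock: 24.5
tcp_pos: [0.5406, -0.187, 0.1197]
orientation: [2.644, 1.695, 0.001]
contact_force: [-1.5, -0.4, 5.5]
grip_width: 0.0085
gripper_force: 60.1
```

```bash
python3 st.py
```

```text
24.5 [ 0.54062278 -0.18701115  0.11971631] yaw -24.671544348545606 M [-0.06290521  0.26009024 -0.04990374] F [-1.47379735 -0.36609593  5.46202958] 0.008522400345716238 60.11453300714493 q7 -0.07711668932876509
```

Request:
step_arm --moves '[{"rx":0,"ry":0,"rz":5,"dx":0,"dy":0,"dz":0.14,"gripper":-1},{"rx":0,"ry":0,"rz":5,"dx":0,"dy":0,"dz":0.14,"gripper":-1},{"rx":0,"ry":0,"rz":0,"dx":0,"dy":0,"dz":0,"gripper":-1}]'

```text
clock: 24.88
tcp_pos: [0.5408, -0.1871, 0.1195]
orientation: [2.781, 1.459, 0.002]
contact_force: [-1.0, -0.3, 5.7]
grip_width: 0.0082
gripper_force: 60.1
```

```bash
python3 st.py
```

```text
24.875 [ 0.54075073 -0.18711504  0.11948447] yaw -34.63194697694957 M [-0.1565969   0.1578819  -0.06432398] F [-0.96840766 -0.33847157  5.70279009] 0.008189533351279006 60.11329650878906 q7 -0.22277020915673634
```

Request:
step_arm --moves '[{"rx":0,"ry":0,"rz":5,"dx":0,"dy":0,"dz":0.14,"gripper":-1},{"rx":0,"ry":0,"rz":5,"dx":0,"dy":0,"dz":0.14,"gripper":-1},{"rx":0,"ry":0,"rz":0,"dx":0,"dy":0,"dz":0,"gripper":-1}]'

```text
clock: 25.25
tcp_pos: [0.5408, -0.1872, 0.1192]
orientation: [2.897, 1.212, 0.002]
contact_force: [-0.4, -0.9, 6.0]
grip_width: 0.0079
gripper_force: 60.1
```

```bash
python3 st.py
```

```text
25.25 [ 0.54082011 -0.1871846   0.11916756] yaw -44.60900912063941 M [-0.27829572  0.13232439 -0.06852108] F [-0.3702684  -0.86142605  5.99574658] 0.007929052785039595 60.103398486971855 q7 -0.36803362941091555
```

Request:
step_arm --moves '[{"rx":0,"ry":0,"rz":5,"dx":0,"dy":0,"dz":0.14,"gripper":-1},{"rx":0,"ry":0,"rz":5,"dx":0,"dy":0,"dz":0.14,"gripper":-1},{"rx":0,"ry":0,"rz":0,"dx":0,"dy":0,"dz":0,"gripper":-1}]'

```text
clock: 25.62
tcp_pos: [0.5409, -0.1873, 0.1189]
orientation: [2.991, 0.955, 0.002]
contact_force: [0.0, -1.2, 5.1]
grip_width: 0.008
gripper_force: 60.1
```

```bash
python3 st.py
```

```text
25.625 [ 0.54087859 -0.18728524  0.11891248] yaw -54.59100423382084 M [-0.25451892  0.09962953 -0.04624632] F [ 0.02562336 -1.21307613  5.09050151] 0.00799427966074453 60.09288780391216 q7 -0.5126441462314785
```

Request:
step_arm --moves '[{"rx":0,"ry":0,"rz":5,"dx":0,"dy":0,"dz":0.14,"gripper":-1},{"rx":0,"ry":0,"rz":5,"dx":0,"dy":0,"dz":0.14,"gripper":-1},{"rx":0,"ry":0,"rz":0,"dx":0,"dy":0,"dz":0,"gripper":-1}]'

```text
clock: 26.0
tcp_pos: [0.541, -0.1874, 0.1186]
orientation: [3.063, 0.691, 0.003]
contact_force: [0.5, -0.7, 4.7]
grip_width: 0.0078
gripper_force: 60.1
```

```bash
python3 st.py
```

```text
26.0 [ 0.54096222 -0.18736614  0.11863317] yaw -64.57665011976586 M [-0.38378117  0.03054736 -0.08364976] F [ 0.45520448 -0.7251716   4.7006749 ] 0.007842694592721787 60.08416570723057 q7 -0.6565788864226038
```

Request:
step_arm --moves '[{"rx":0,"ry":0,"rz":4,"dx":0,"dy":0,"dz":0.1,"gripper":-1},{"rx":0,"ry":0,"rz":4,"dx":0,"dy":0,"dz":0.1,"gripper":-1},{"rx":0,"ry":0,"rz":0,"dx":0,"dy":0,"dz":0,"gripper":-1}]'

```text
clock: 26.38
tcp_pos: [0.541, -0.1875, 0.1184]
orientation: [3.104, 0.476, 0.003]
contact_force: [1.2, -2.3, 4.3]
grip_width: 0.008
gripper_force: 60.1
```

```bash
python3 st.py
```

```text
26.375 [ 0.54096004 -0.18746231  0.11842179] yaw -72.55522986743114 M [-0.51820147 -0.13667867 -0.01054015] F [ 1.22026308 -2.27939712  4.26359549] 0.008034325512516977 60.05041144788265 q7 -0.7709856117559475
```

Request:
step_arm --moves '[{"rx":0,"ry":0,"rz":3,"dx":0,"dy":0,"dz":0.1,"gripper":-1},{"rx":0,"ry":0,"rz":3,"dx":0,"dy":0,"dz":0.1,"gripper":-1},{"rx":0,"ry":0,"rz":0,"dx":0,"dy":0,"dz":0,"gripper":-1}]'

```text
clock: 26.75
tcp_pos: [0.541, -0.1875, 0.1184]
orientation: [3.124, 0.313, 0.003]
contact_force: [0.2, -2.4, 5.7]
grip_width: 0.0083
gripper_force: 60.2
```

```bash
python3 st.py
```

```text
26.75 [ 0.54101021 -0.18754499  0.1183851 ] yaw -78.54232628938371 M [-0.52255499 -0.08446393  0.0129123 ] F [ 0.16247124 -2.42823389  5.69352909] 0.008260420016818842 60.20477257668972 q7 -0.8565899409205957
```

Request:
step_arm --moves '[{"rx":0,"ry":0,"rz":3,"dx":0,"dy":0,"dz":0.08,"gripper":-1},{"rx":0,"ry":0,"rz":3,"dx":0,"dy":0,"dz":0.08,"gripper":-1},{"rx":0,"ry":0,"rz":0,"dx":0,"dy":0,"dz":0,"gripper":-1}]'

```text
clock: 27.12
tcp_pos: [0.541, -0.1876, 0.1184]
orientation: [3.136, 0.15, 0.003]
contact_force: [0.2, -1.9, 8.5]
grip_width: 0.0084
gripper_force: 60.4
```

```bash
python3 st.py; sleep 0; python3 st.py
```

```text
27.125 [ 0.54101191 -0.18762547  0.11835854] yaw -84.52047328110608 M [-0.55110569  0.05794992  0.16356159] F [ 0.18026573 -1.89640765  8.5091595 ] 0.008411561302273258 60.38721665740013 q7 -0.9418122329382328
27.125 [ 0.54101191 -0.18762547  0.11835854] yaw -84.52047328110608 M [-0.55110569  0.05794992  0.16356159] F [ 0.18026573 -1.89640765  8.5091595 ] 0.008411561302273258 60.38721665740013 q7 -0.9418122329382328
```

Request:
step_arm --moves '[{"rx":0,"ry":0,"rz":2,"dx":0,"dy":0,"dz":0,"gripper":-1},{"rx":0,"ry":0,"rz":2,"dx":0,"dy":0,"dz":0,"gripper":-1},{"rx":0,"ry":0,"rz":0,"dx":0,"dy":0,"dz":0,"gripper":-1},{"rx":0,"ry":0,"rz":0,"dx":0,"dy":0,"dz":0,"gripper":-1}]'

```text
clock: 27.62
tcp_pos: [0.541, -0.1877, 0.1183]
orientation: [3.14, 0.042, 0.003]
contact_force: [-0.9, -1.7, 7.2]
grip_width: 0.0083
gripper_force: 60.4
```

```bash
python3 st.py
```

```text
27.625 [ 0.54099928 -0.18765589  0.11832529] yaw -88.4803151369414 M [-0.61935286  0.05622966  0.26388977] F [-0.90201468 -1.67478384  7.22666116] 0.008268895811839518 60.39980582892895 q7 -0.998185276288852
```

Request:
step_arm --moves '[{"rx":0,"ry":0,"rz":0,"dx":0,"dy":0,"dz":0,"gripper":-0.6},{"rx":0,"ry":0,"rz":0,"dx":0,"dy":0,"dz":0,"gripper":-0.6},{"rx":0,"ry":0,"rz":0,"dx":0,"dy":0,"dz":0,"gripper":-0.4},{"rx":0,"ry":0,"rz":0,"dx":0,"dy":0,"dz":-10,"gripper":-0.4},{"rx":0,"ry":0,"rz":0,"dx":0,"dy":0,"dz":-30,"gripper":-0.4},{"rx":0,"ry":0,"rz":0,"dx":0,"dy":0,"dz":-50,"gripper":-0.4},{"rx":0,"ry":0,"rz":0,"dx":0,"dy":0,"dz":-50,"gripper":0.5},{"rx":0,"ry":0,"rz":0,"dx":-40,"dy":0,"dz":-20,"gripper":1},{"rx":0,"ry":0,"rz":0,"dx":0,"dy":0,"dz":0,"gripper":1},{"rx":0,"ry":0,"rz":0,"dx":0,"dy":0,"dz":0,"gripper":1}]'

```text
clock: 28.88
tcp_pos: [0.5003, -0.1873, 0.2778]
orientation: [-3.141, -0.036, -0.001]
contact_force: [0.6, 0.2, -0.1]
grip_width: 0.0857
gripper_force: 0.0
```

```bash
python3 st.py; python3 - <<'E'
from h import *
f=r.grab_frame("wrist");a=r.grab_frame("scene");b=r.grab_frame("side")
cr=lambda im,x,y,w,h,W,H:cv2.resize(im[y:y+h,x:x+w],(W,H),interpolation=cv2.INTER_CUBIC)
cv2.imwrite("pics/m7.png",np.hstack([np.vstack([cr(a,140,190,132,132,300,300),cr(b,260,110,132,132,300,300)]),cr(f,80,0,350,420,500,600)]))
E
```

```text
28.875 [ 0.50028884 -0.1873326   0.27782753] yaw -88.67778203864815 M [0.03209395 0.01038046 0.00424272] F [ 0.62284807  0.18698985 -0.10828891] 0.08568822732705852 0.0 q7 -1.1347706059959173
```

View pics/m7.png

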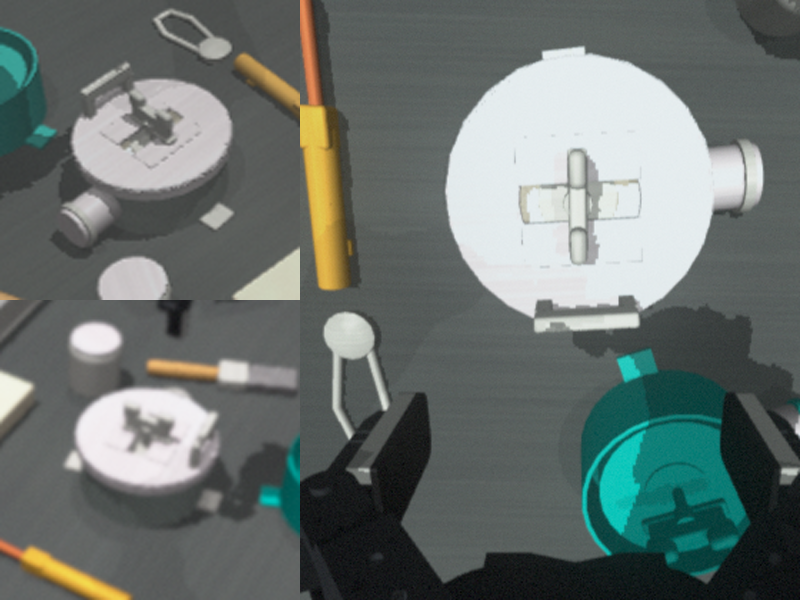

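The cover lies flat and centred, the nut sits across the slot at about (578,205), and the gripper is clear.

```bash
python3 -c "
from bench import r
print(r.hand_in())"
```

```text
the job is handed in; nothing more can be done
None
```

I put the cover on the pot flat and fully home, turned the wing nut down to roughly 0.3 N m by the wrist reading, let go with the gripper clear, and handed the job in at about 29 s; it returned no verdict.

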